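Clear the soaking tub and hold its lid open

ROBOT

A 6-joint arm with a two-finger parallel gripper is mounted at the origin on the work surface. World frame = base frame: x ahead of the robot, y to its left, z up, the work surface at z = 0. Lengths are in m, angles in rad, forces in N, time in s.
With the tool pointing down it reaches from about 0.35 to 0.775 m from the base axis. Payload 7.3 kg.
Tool frame: the origin (TCP) lies at the very end of the fingers, on their centre line; the grasp point (between the pads) lies 19 mm behind it; z points along the fingers, y is the line along which they close (so a half turn about z gives the same grasp; the last joint's range is limited). The gripper opens to 92 mm and grips with 3 to 60 N. Pads are 19 mm wide; open, the fingers measure 130 mm over their backs; the gripper's body (75 mm by 190 mm) begins 47 mm behind the grasp point.
Start: joints at [1.001, 0.342, 1.524, -0, 1.275, -0.146], TCP at [0.216, 0.479, 0.227] pointing down, gripper open.
Joint ranges: [-2.53, 2.53], [-0.77, 2.02], [0.04, 2.7], [-1, 4.14], [0.28, 2.66], [-3.11, 3.11]. Speed limits (rad/s): [2.57, 2.57, 3.14, 3.14, 3.14, 3.14].

INTERFACE

Orientations are given as [roll, pitch, yaw] about the fixed x, y, z axes, in that order (R = Rz(yaw) Ry(pitch) Rx(roll)).
In Python, from cell import * gives the robot as it stands.
- The arm moves only by the tool step_arm, never from a script. Its argument "commands" is a list of rows, each a list of 7 numbers: the opening, from 0 (shut) to 1 (fully open), then the shift along the world's x, y, z in cm, then the turn, a rotation vector about the world's x, y, z in rad. A call has 1 to 5 rows; each row is the pose to reach, as a shift and turn from the pose commanded when the call began; what a row does not reach only later rows make up. A row lasts 1/12 s, in which the tool goes at most 41.7 mm and 7.16 degrees, less where a joint would pass 70% of its speed; a pose out of reach is approached as far as the arm can. A call with a gripper value outside its range is refused whole. The fingers move at their own pace and stop on an object; "grip_force" is the grip in N (left out, the last holds). Time passes only in rows, so rows that repeat a pose let the fingers close. It gives the time, the measured TCP pose, the force, the opening and the grip force at its end, in the units of the state.
- observe(): the state, without advancing time (a new reading comes with each control period).
- read_camera(name): name is "side" or "top" or "wrist"; returns the picture (420x560x3 uint8, red, green, blue); there is no depth.
- camera_model(name): a dict with "vfov" (degrees; the focal length in pixels is half the picture's height over the tangent of half this angle, whatever the lens; pixels are square), "cx", "cy" (the principal point, pixels), "world_to_cam" (4x4, takes a point from world to camera coordinates). Camera axes: x right, y up, looking along -z (the intrinsics and any distortion apply to the point x, -y, -z); pixel columns grow to the right and rows downward; lengths in m; the calibration is good to about 2 mm. A picture is of the moment at which its call begins: read the wrist's pose just before it. camera_model takes no time and is no camera call; for the wrist camera it gives the pose at the moment of the call.
- hand_in(): hands the job in; it is judged then, once.
The state is a dict: "time": time; "qpos": joint angles; "qvel": joint speeds; "joint_efforts": joint torques, N m; "tool_pos": TCP position; "tool_rot": TCP orientation; "contact_force": force on the tool from outside, world axes, zero at the start; "torque": the same for the moment, N m; "opening": finger opening in m; "grip_force": force on a finger pad.
Only numpy, scipy, OpenCV 4.12 (cv2) and the standard library are available. Lean on these libraries where they do the work, as an engineer would, in place of code of your own. Each camera call takes 0.05 s, during which the arm holds its last target. There are 200 camera calls.

TASK

The electrode soaking tub has two gel jars standing on its lid: first put them upright into free cells of the grey divided caddy, one jar per cell, with the lid still shut. Then raise the lid by its blue handle to 60 degrees from closed and keep holding it there, as it falls shut by itself: finish while holding it. Don't tip the jars over and leave the other things where they are.

Things in the scene. Friction and masses are not known exactly. Their poses are not given: they have to be found in the camera images.
- tub: White plastic tub fixed to the table on the left or the right, 200 (x) x 250 (y) x 100 mm tall, walls 5 mm. Origin: centre of its underside; x points from the hinge side (nearer the robot) to the handle side, y runs along the hinge. Its hinged white lid is a plate 8 mm thick, 205 mm long from the hinge, 256 mm wide; shut, its upper face is 108.5 mm above the table.
- lid (a joint): Lid angle in rad: 0 shut, growing as the handle side rises and swings over towards the robot; 60 degrees is 1.047. Range 0 to 1.75. Nearly frictionless: unless held, the lid (0.35 to 0.6 kg, about 3 N at the handle when shut) falls shut below about 85 degrees and falls fully open beyond 90.
- lid_handle (a point): Middle of the lid's blue handle: round bar 10 mm thick, 110 mm long along the tub's y, a post at each end, its axis 38 mm above the lid's upper face. In the lid's frame (origin lid_hinge, x along the lid away from the hinge, z out of its upper face) it is at x 165, z 46 mm; axes turn with the lid. Can be pinched across the bar from above; the bar can turn between the fingers.
- lid_hinge (a point): Middle of the lid's hinge line, on the tub's near (-x) upper edge, 100 mm from the tub's centre and 100.5 mm above the table. The hinge line runs along the tub's y axis. Its axes turn with the lid, as lid_handle's.
- jar_a: White gel jar with a blue cap: a straight upright cylinder 44 mm in diameter (cap included) and 85 mm tall, 0.1 to 0.2 kg, standing loose on the tub's lid at the start. Origin at the centre of its underside, z along its axis.
- jar_b: White gel jar with an orange cap: a straight upright cylinder 44 mm in diameter (cap included) and 85 mm tall, 0.1 to 0.2 kg, standing loose on the tub's lid at the start. Origin at the centre of its underside, z along its axis.
- caddy: Grey divided caddy fixed to the table on the other side from the tub, any yaw, 155 (x) x 230 (y) x 45 mm tall, walls and floor 5 mm, open on top. Origin: centre of its underside. Six cells 70 mm square, centred at x -37.5 or 37.5, y -75, 0 or 75 mm in its frame; cell floor 5 mm above the table. Three hold a bottle, three are free; a jar may go into any free one.
- bottle_brown: Brown bottle with a black cap, 38 mm diameter, 90 mm tall, already standing in the middle of one of the caddy's cells (that cell is taken), loose, to be left there. Origin at the centre of its underside.
- bottle_white: White bottle with a blue cap, 38 mm diameter, 90 mm tall, already standing in the middle of one of the caddy's cells (that cell is taken), loose, to be left there. Origin at the centre of its underside.
- bottle_green: Green bottle with a white cap, 38 mm diameter, 90 mm tall, already standing in the middle of one of the caddy's cells (that cell is taken), loose, to be left there. Origin at the centre of its underside.
- clamp_red: Red limb electrode clamp lying on the table between tub and caddy, about 125 x 26 x 33 mm, loose, to be left alone. Origin at the centre of its underside.
- clamp_yellow: Yellow limb electrode clamp lying on the table between tub and caddy, about 125 x 26 x 33 mm, loose, to be left alone. Origin at the centre of its underside.

How it is judged:
On the way:
1. both jars stand upright and released in free cells of the caddy, the lid still shut (x of jar_a in the frame of caddy between -0.08 and 0.08 m and y of jar_a in the frame of caddy between -0.118 and 0.118 m and z of each of jar_a, jar_b in the frame of caddy below 0.012 m and angle between each of jar_a, jar_b's own z axis and vertical below 0.15 rad and linear speed of each of jar_a, jar_b below 0.05 m/s and contact force between each of jar_a, jar_b and the fingers below 0.1 N and x of jar_b in the frame of caddy between -0.08 and 0.08 m and y of jar_b in the frame of caddy between -0.118 and 0.118 m and value of joint lid below 0.1 rad), for 0.2 s.
At the end, for the whole second after the job is handed in: Both jars stand on the caddy's floor, each in its own cell, upright within 0.15 rad, still and not touched by the fingers; the lid stands at 60 degrees within 7 degrees (0.925 to 1.17 rad), still, carried by the robot alone (contact force over 0.2 N) (x of jar_a in the frame of caddy between -0.08 and 0.08 m and y of jar_a in the frame of caddy between -0.118 and 0.118 m and z of each of jar_a, jar_b in the frame of caddy below 0.012 m and angle between each of jar_a, jar_b's own z axis and vertical below 0.15 rad and linear speed of each of jar_a, jar_b below 0.05 m/s and contact force between each of jar_a, jar_b and the fingers below 0.1 N and x of jar_b in the frame of caddy between -0.08 and 0.08 m and y of jar_b in the frame of caddy between -0.118 and 0.118 m and value of joint lid between 0.925 and 1.17 rad and velocity of joint lid between -0.08 and 0.08 rad/s and (contact force between lid and the fingers above 0.2 N or contact force between lid and the arm above 0.2 N)); the arm keeps its last pose, push and grip.
It fails at once if a jar is tipped over (more than 0.7 rad) (angle between any of jar_a, jar_b's own z axis and vertical above 0.7 rad).
It fails at once if another thing is disturbed (a bottle in the caddy moved 40 mm or tipped 0.5 rad, a clamp moved 30 mm) (distance of any of bottle_brown, bottle_white, bottle_green from where it was at the start of the episode above 0.04 m or distance of any of clamp_red, clamp_yellow from where it was at the start of the episode above 0.03 m or angle between any of bottle_brown, bottle_white, bottle_green's own z axis and vertical above 0.5 rad).
It also fails if it takes over 72 s, if anything falls off the work surface, if the arm or the gripper's body presses on something with over 40 N, if the wrist force passes 120 N, or if a joint passes its speed limit or range.

## Working session

There is one attempt and no reset: what is moved stays moved. The work goes in short steps, Python scripts to look and compute and a tool call to move; the robot and the scene stay as the last step left them, time stands still between calls to the robot, and variables do not carry over. Pictures are saved under pics/ and viewed, at most 10 in all, crops included, and the job is handed in when it is done.

Besides the shell and the picture viewer there is one more tool, called after "Call:" as a command line: name --pt "numbers of a row" for each row, then --argument value for the rest. step_arm: Moves the arm, as the interface text tells. Its arguments: {"type":"object","properties":{"commands":{"type":"array"},"grip_force":{"type":"number"}},"required":["commands"]}

```bash
mkdir -p pics
python3 - <<'E'
from cell import *
import cv2, numpy as np
print(observe())
for n in ["top","side"]:
    im=read_camera(n); cv2.imwrite(f"pics/{n}0.png",cv2.cvtColor(im,cv2.COLOR_RGB2BGR))
    m=camera_model(n); print(n,m)
E
ls
```

```text
{'time': 0.0, 'qpos': array([ 1.00097930e+00,  3.42702917e-01,  1.52502478e+00,  4.95705703e-06,
        1.27539060e+00, -1.46041210e-01]), 'qvel': array([-1.57852998e-03, -1.13303372e-03, -1.53757193e-03,  8.40111456e-04,
       -6.48159867e-04,  7.62473955e-05]), 'joint_efforts': array([ 1.76392066e-03, -4.31228507e+01, -2.44220567e+01,  7.18255481e-02,
        5.58489806e-02, -9.10808853e-05]), 'tool_pos': array([0.21565802, 0.47821319, 0.22605253]), 'tool_rot': array([-3.14008395e+00, -2.26703962e-04,  2.71781522e+00]), 'contact_force': array([-0.07038241, -0.23035225, -0.39206483]), 'torque': array([ 0.04267531, -0.0663373 ,  0.03045049]), 'grip_force': 0.0, 'opening': 0.09165149910751318}
top {'vfov': 57.816894842273854, 'cx': 275.8764123140475, 'cy': 205.78517917337035, 'world_to_cam': array([[-0.02100647, -0.99973368, -0.00955473,  0.02213637],
       [ 0.99082064, -0.0220938 ,  0.13336534, -0.5547396 ],
       [-0.13354093, -0.00666549,  0.99102088, -0.89126745],
       [ 0.        ,  0.        ,  0.        ,  1.        ]])}
side {'vfov': 47.902329115018084, 'cx': 270.995242259137, 'cy': 209.23715558674277, 'world_to_cam': array([[ 0.99290803, -0.11852677, -0.00922233, -0.52783176],
       [ 0.07867045,  0.59690296,  0.79844713, -0.14015004],
       [-0.08913252, -0.79351009,  0.6019943 , -0.99361862],
       [ 0.        ,  0.        ,  0.        ,  1.        ]])}
pics
```

View pics/top0.png

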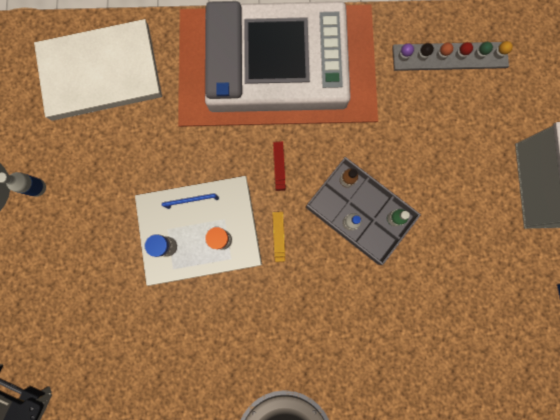

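View pics/side0.png

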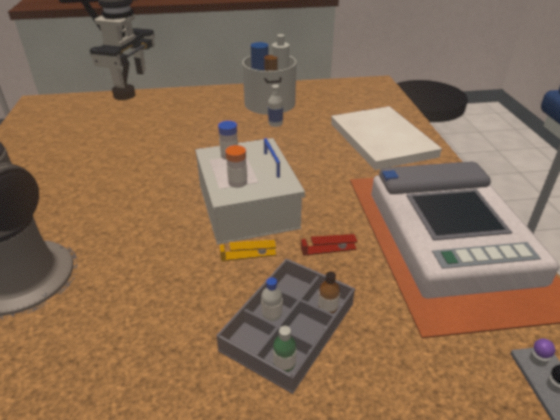

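The top view shows lid corners near (136,195), (246,178), (259,264) and (147,283). The handle runs (167,204)–(216,197), with the blue cap at (157,246) and the orange cap at (217,238). Caddy corners are near (345,160), (417,213), (381,263) and (307,207), with bottles at (350,176), (354,221) and (401,215). The side view agrees: both jars are upright on the lid and the clamps lie between tub and caddy.

```bash
cat > h.py <<'E'
import numpy as np, cv2
from cell import *
def ray(m,uv,shape=(420,560)):
    f=shape[0]/2/np.tan(np.radians(m["vfov"])/2)
    d=np.array([(uv[0]-m["cx"])/f,-(uv[1]-m["cy"])/f,-1.])
    T=m["world_to_cam"]; R=T[:3,:3]
    return -R.T@T[:3,3], R.T@d
def onz(m,uv,z):
    o,d=ray(m,uv); return (o+d*(z-o[2])/d[2])[:2]
def two(m1,p,m2,q):
    o1,d1=ray(m1,p);o2,d2=ray(m2,q)
    s=np.linalg.lstsq(np.c_[d1,-d2],o2-o1,rcond=None)[0]
    a,b=o1+d1*s[0],o2+d2*s[1]; return (a+b)/2,np.linalg.norm(a-b)
def blob(im,lo,hi,box):
    x0,y0,x1,y1=box; h=cv2.cvtColor(im,cv2.COLOR_RGB2HSV)
    k=cv2.inRange(h,np.array(lo),np.array(hi)); z=np.zeros_like(k); z[y0:y1,x0:x1]=k[y0:y1,x0:x1]
    cs=cv2.findContours(z,cv2.RETR_EXTERNAL,cv2.CHAIN_APPROX_NONE)[0]
    return max(cs,key=cv2.contourArea)
E
python3 - <<'E'
from h import *
np.set_printoptions(precision=4,suppress=True)
t=cv2.cvtColor(cv2.imread("pics/top0.png"),cv2.COLOR_BGR2RGB); s=cv2.cvtColor(cv2.imread("pics/side0.png"),cv2.COLOR_BGR2RGB)
mt,ms=camera_model("top"),camera_model("side")
B=([100,120,60],[130,255,255]);O=([3,170,150],[14,255,255])
for n,c,bt,bs in [("a",B,(140,230,175,262),(212,118,245,140)),("b",O,(200,224,235,252),(222,142,252,162))]:
    k=blob(t,*c,bt); (u,r)=cv2.minEnclosingCircle(k); el=cv2.fitEllipse(k)
    q=blob(s,*c,bs); x,y,w,h=cv2.boundingRect(q); e=cv2.moments(q); qc=(e['m10']/e['m00'],e['m01']/e['m00'])
    print(n,u,r,el,onz(mt,u,.1935),onz(mt,el[0],.1935),"side",(x,y,w,h),two(mt,u,ms,qc))
k=blob(t,*B,(155,185,225,215)); rc=cv2.minAreaRect(k); bx=cv2.boxPoints(rc)
print("handle",rc,np.array([onz(mt,p,.1465) for p in bx]), onz(mt,rc[0],.1465))
k=blob(t,[0,0,140],[180,70,255],(120,165,275,295)); k=cv2.convexHull(k); rc=cv2.minAreaRect(k)
ap=cv2.approxPolyDP(k,6,True)[:,0]; P=np.array([onz(mt,p,.1085) for p in ap]); print("lid",ap.tolist(),P,np.linalg.norm(P-np.roll(P,1,0),axis=1))
k=blob(t,[0,0,30],[180,70,125],(300,150,425,270)); k=cv2.convexHull(k); bx=cv2.boxPoints(cv2.minAreaRect(k)); ap=cv2.approxPolyDP(k,5,True)[:,0]
for a in (bx,ap):
    P=np.array([onz(mt,p,.045) for p in a]); print("caddy",a.tolist(),P,P.mean(0),np.linalg.norm(P-np.roll(P,1,0),axis=1))
print("bottles at approx cap px",[onz(mt,p,.09) for p in [(353,173),(356,219),(405,214)]])
print("clamps",[onz(mt,p,.033) for p in [(278,143),(280,188),(278,213),(280,260)]])
E
```

```text
a (155.9199981689453, 245.17999267578125) 10.983667373657227 ((155.94908142089844, 245.2348175048828), (20.386249542236328, 21.161434173583984), 74.40200805664062) [0.4597 0.2512] [0.4596 0.2512] side (220, 122, 16, 8) (array([0.4592, 0.2521, 0.1907]), np.float64(0.0011828690733384959))
b (216.5270233154297, 237.68919372558594) 10.608428001403809 ((216.55934143066406, 237.78482055664062), (19.535993576049805, 20.66143798828125), 86.643310546875) [0.4721 0.1295] [0.4719 0.1295] side (226, 146, 19, 10) (array([0.4714, 0.1299, 0.1913]), np.float64(0.0015608976424400357))
handle ((188.5845184326172, 199.94125366210938), (4.158487319946289, 53.74687576293945), 79.15969848632812) [[0.552  0.2556]
 [0.5716 0.1415]
 [0.5626 0.1398]
 [0.5431 0.2538]] [0.5573 0.1977]
lid [[245, 176], [260, 264], [148, 285], [135, 196]] [[0.6155 0.0785]
 [0.4166 0.0474]
 [0.3761 0.2944]
 [0.575  0.3287]] [0.2534 0.2013 0.2503 0.2019]
caddy [[304.684326171875, 207.32469177246094], [344.11749267578125, 155.89012145996094], [420.47161865234375, 214.4282684326172], [381.0384521484375, 265.86285400390625]] [[ 0.5487 -0.0595]
 [ 0.6741 -0.1604]
 [ 0.5253 -0.3372]
 [ 0.4052 -0.2355]] [ 0.5383 -0.1981] [0.2271 0.161  0.2311 0.1574]
caddy [[345, 157], [419, 214], [381, 264], [307, 207]] [[ 0.6713 -0.1624]
 [ 0.5264 -0.3337]
 [ 0.4095 -0.2357]
 [ 0.5494 -0.0651]] [ 0.5392 -0.1992] [0.156  0.2243 0.1526 0.2206]
bottles at approx cap px [array([ 0.6209, -0.1711]), array([ 0.5134, -0.1728]), array([ 0.5224, -0.2852])]
clamps [array([0.7144, 0.0015]), array([ 0.5997, -0.001 ]), array([0.5377, 0.0053]), array([0.4238, 0.003 ])]
```

Call:
step_arm --pt "1 12 -11.5 0 0 0 -0.5" --pt "1 12 -11.5 0 0 0 -0.5" --pt "1 24.4 -22.7 0 0 0 -0.98" --pt "1 24.4 -22.7 0 0 0 -0.98" --pt "1 24.4 -22.7 0 0 0 -0.98" --grip_force 15

```text
time: 0.52
tool_pos: [0.3688, 0.3347, 0.2265]
tool_rot: [-3.141, -0.0, 2.087]
contact_force: [1.0, 0.5, -0.3]
opening: 0.092
grip_force: 0.0
```

Call:
step_arm --pt "1 0 0 0 0 0 0" --pt "1 0 0 0 0 0 0" --pt "1 0 0 0 0 0 0"

```text
time: 0.77
tool_pos: [0.3676, 0.3363, 0.2264]
tool_rot: [-3.141, -0.0, 2.093]
contact_force: [-0.2, -0.3, -0.5]
opening: 0.0916
grip_force: 0.0
```

Call:
step_arm --pt "1 9.2 -8.5 0 0 0 -0.356" --pt "1 9.2 -8.5 0 0 0 -0.356" --pt "1 9.2 -8.5 0 0 0 -0.356" --pt "1 9.2 -8.5 0 0 0 -0.356" --pt "1 9.2 -8.5 0 0 0 -0.356"

```text
time: 1.18
tool_pos: [0.4601, 0.2514, 0.2263]
tool_rot: [-3.141, -0.0, 1.737]
contact_force: [0.1, -0.2, -0.4]
opening: 0.0919
grip_force: 0.0
```

Run:
```python
from h import *
o=observe();m=camera_model("wrist");print(o["tool_pos"],o["tool_rot"]); im=read_camera("wrist")
cv2.imwrite("pics/w1.png",cv2.cvtColor(im,cv2.COLOR_RGB2BGR))
f=210/np.tan(np.radians(m["vfov"])/2)
for p in [(.4594,.2516,.1935),(.4717,.1297,.1935),(.5573,.1977,.1465)]:
    c=m["world_to_cam"]@np.r_[p,1]; print(m["cx"]+f*c[0]/-c[2], m["cy"]-f*c[1]/-c[2])
```

```text
[0.46011843 0.25135196 0.22630697] [-3.14084413e+00 -1.43970956e-04  1.73715853e+00]
281.55519932659513 247.75233119957403
270.56118541398354 404.5150133339991
389.7036730845437 304.5545955696364
```

View pics/w1.png

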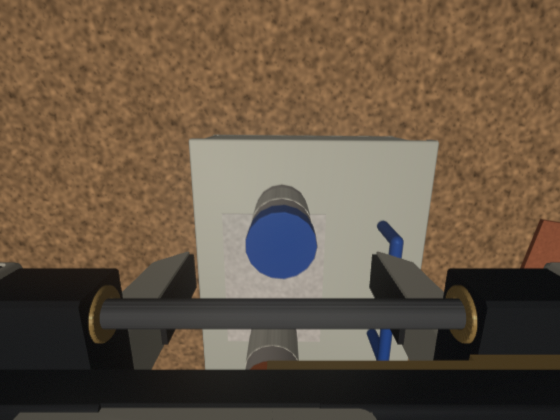

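The wrist view shows the blue cap centred at (281,241) between the fingers. I predicted (281.6,247.8), so the jar sits about 3–4 mm further along +y. I'll split the difference.

Call:
step_arm --pt "1 0 0.2 -3.4 0 0 0" --pt "1 0 0.2 -6.8 0 0 0" --pt "1 0 0.2 -6.8 0 0 0"

```text
time: 1.48
tool_pos: [0.4549, 0.2538, 0.1534]
tool_rot: [-3.131, 0.002, 1.741]
contact_force: [-0.1, -0.8, -0.6]
opening: 0.092
grip_force: 0.0
```

Call:
step_arm --pt "0.3 0 0 0 0 0 0" --pt "0.3 0 0 0 0 0 0" --pt "0.3 0 0 0 0 0 0" --pt "0.3 0 0 0 0 0 0" --pt "0.3 0 0 0 0 0 0"

```text
time: 1.9
tool_pos: [0.4605, 0.2536, 0.1601]
tool_rot: [3.139, -0.001, 1.737]
contact_force: [-0.6, -0.4, 0.5]
opening: 0.063
grip_force: 0.0
```

Call:
step_arm --pt "0.3 0 0 0 0 0 0" --pt "0.3 0 0 0 0 0 0" --pt "0.3 0 0 0 0 0 0"

```text
time: 2.15
tool_pos: [0.46, 0.2531, 0.1589]
tool_rot: [3.142, -0.0, 1.737]
contact_force: [-0.6, -1.0, 0.2]
opening: 0.0437
grip_force: 15.0
```

Call:
step_arm --pt "0.3 0 0 3 0 0 0" --pt "0.3 0 0 6 0 0 0" --pt "0.3 0 0 9 0 0 0" --pt "0.3 0 0 11 0 0 0" --pt "0.3 0 0 11 0 0 0"

```text
time: 2.57
tool_pos: [0.4617, 0.2538, 0.2731]
tool_rot: [3.134, -0.002, 1.737]
contact_force: [0.3, 0.2, -1.7]
opening: 0.0435
grip_force: 15.0
```

Call:
step_arm --pt "0.3 0.8 -3 0 0 0 0" --pt "0.3 1.6 -6 0 0 0 0" --pt "0.3 2.4 -9 0 0 0 0" --pt "0.3 3.2 -12 0 0 0 0" --pt "0.3 4 -15 0 0 0 0"

```text
time: 2.98
tool_pos: [0.4995, 0.1018, 0.2671]
tool_rot: [-3.139, -0.0, 1.737]
contact_force: [-0.3, 0.5, -1.2]
opening: 0.0437
grip_force: 15.0
```

Call:
step_arm --pt "0.3 0.8 -3.2 0 0 0 0" --pt "0.3 1.7 -6.5 0 0 0 0" --pt "0.3 2.6 -10 0 0 0 0" --pt "0.3 3.5 -13.3 0 0 0 0" --pt "0.3 4.4 -16.5 0 0 0 0"

```text
time: 3.4
tool_pos: [0.5435, -0.0636, 0.2671]
tool_rot: [-3.139, -0.001, 1.736]
contact_force: [1.6, -0.2, -2.4]
opening: 0.0438
grip_force: 15.0
```

Call:
step_arm --pt "0.3 0.7 -2.8 0 0 0 0" --pt "0.3 1.4 -5.5 0 0 0 0" --pt "0.3 1.4 -5.5 0 0 0 0" --pt "0.3 1.4 -5.5 0 0 0 0"

```text
time: 3.73
tool_pos: [0.5574, -0.1179, 0.2667]
tool_rot: [-3.139, -0.002, 1.734]
contact_force: [-0.5, 0.2, -1.8]
opening: 0.0439
grip_force: 15.0
```

Call:
step_arm --pt "0.3 0.1 0.1 -4 0 0 0" --pt "0.3 0.1 0.1 -8 0 0 0" --pt "0.3 0.1 0.1 -12 0 0 0" --pt "0.3 0.1 0.1 -15 0 0 0" --pt "0.3 0.1 0.1 -15 0 0 0"

```text
time: 4.15
tool_pos: [0.5543, -0.1129, 0.1119]
tool_rot: [-3.13, -0.007, 1.738]
contact_force: [-1.3, -0.5, -1.3]
opening: 0.0436
grip_force: 15.0
```

Call:
step_arm --pt "0.3 0 0 -2 0 0 0" --pt "0.3 0 0 -4 0 0 0" --pt "0.3 0 0 -5.3 0 0 0" --pt "0.3 0 0 -5.8 0 0 0" --pt "0.3 0 0 -5.8 0 0 0"

```text
time: 4.57
tool_pos: [0.5589, -0.115, 0.061]
tool_rot: [-3.141, -0.0, 1.738]
contact_force: [-0.5, 0.5, -1.1]
opening: 0.0437
grip_force: 15.0
```

Run:
```python
from h import *
o=observe();print(o["tool_pos"],o["contact_force"])
a=read_camera("side")[240:400,190:390];b=read_camera("top")[130:290,280:450]
cv2.imwrite("pics/p1.png",cv2.cvtColor(np.hstack([cv2.resize(a,(400,320)),cv2.resize(b,(340,320))]),cv2.COLOR_RGB2BGR))
```

```text
[ 0.55891945 -0.11502007  0.06096298] [-0.5296204   0.47436913 -1.09968067]
```

View pics/p1.png

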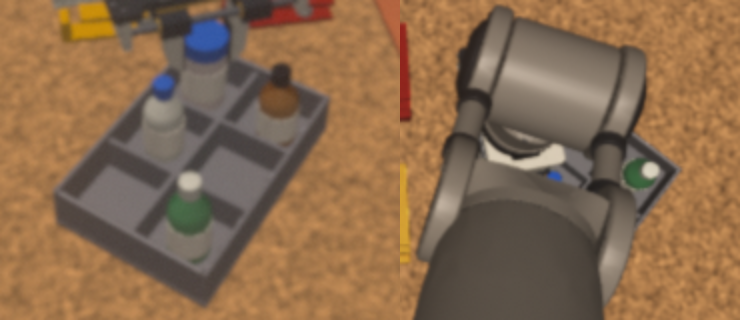

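The jar hangs inside the far free cell, side-crop cap at (207,42). The three bottles are undisturbed. I'll lower it the last few millimetres and release.

Call:
step_arm --pt "0.3 0 0 -0.3 0 0 0" --pt "0.3 0 0 -0.4 0 0 0" --pt "0.3 0 0 -0.4 0 0 0" --pt "0.3 0 0 -0.4 0 0 0"

```text
time: 5.0
tool_pos: [0.5591, -0.1158, 0.0571]
tool_rot: [3.141, 0.0, 1.737]
contact_force: [0.4, 0.6, -1.4]
opening: 0.0436
grip_force: 15.0
```

Call:
step_arm --pt "0.65 0 0 0 0 0 0" --pt "0.65 0 0 0 0 0 0" --pt "0.65 0 0 0 0 0 0"

```text
time: 5.25
tool_pos: [0.5592, -0.1159, 0.057]
tool_rot: [3.141, 0.0, 1.737]
contact_force: [-0.5, -0.7, -0.4]
opening: 0.0576
grip_force: 0.0
```

Call:
step_arm --pt "0.65 0 0 0 0 0 0" --pt "0.65 0 0 0 0 0 0"

```text
time: 5.42
tool_pos: [0.5591, -0.1158, 0.0569]
tool_rot: [3.141, 0.0, 1.737]
contact_force: [0.0, -0.2, 0.3]
opening: 0.0596
grip_force: 0.0
```

Call:
step_arm --pt "0.65 0 0 3 0 0 0" --pt "0.65 0 0 7 0 0 0" --pt "0.65 0 0 11 0 0 0" --pt "0.8 0 0 15 0 0 0" --pt "1 0 0 18.3 0 0 0"

```text
time: 5.83
tool_pos: [0.5592, -0.1158, 0.243]
tool_rot: [3.139, 0.001, 1.737]
contact_force: [0.1, 0.4, 0.1]
opening: 0.0685
grip_force: 0.0
```

Call:
step_arm --pt "1 -1.3 3.7 0 0 0 0" --pt "1 -2.6 7.4 0 0 0 0" --pt "1 -3.9 11 0 0 0 0" --pt "1 -5.2 14.7 0 0 0 0" --pt "1 -6.5 18.4 0 0 0 0"

```text
time: 6.25
tool_pos: [0.493, 0.0696, 0.2399]
tool_rot: [3.141, -0.0, 1.736]
contact_force: [0.6, 0.9, 0.5]
opening: 0.092
grip_force: 0.0
```

Call:
step_arm --pt "1 -1.2 3.2 0 0 0 0" --pt "1 -2.2 6.3 0 0 0 0" --pt "1 -2.2 6.3 0 0 0 0" --pt "1 -2.2 6.3 0 0 0 0"

```text
time: 6.58
tool_pos: [0.4715, 0.1325, 0.24]
tool_rot: [3.141, 0.0, 1.74]
contact_force: [-0.7, -0.4, 0.3]
opening: 0.0917
grip_force: 0.0
```

Run:
```python
from h import *
o=observe();m=camera_model("wrist");print(o["tool_pos"],o["tool_rot"]); im=read_camera("wrist")
k=blob(im,[3,170,100],[14,255,255],(200,150,380,350))
print(cv2.minEnclosingCircle(k), onz(m,cv2.minEnclosingCircle(k)[0],.1935))
s=read_camera("side")[240:400,190:390]
cv2.imwrite("pics/w2.png",cv2.cvtColor(np.hstack([cv2.resize(im,(440,330)),cv2.resize(s,(360,330))]),cv2.COLOR_RGB2BGR))
```

```text
[0.4715044  0.13247728 0.23998041] [3.14105206e+00 2.39514471e-04 1.74021947e+00]
((282.1507873535156, 242.5), 32.041046142578125) [0.47153499 0.13083531]
```

View pics/w2.png

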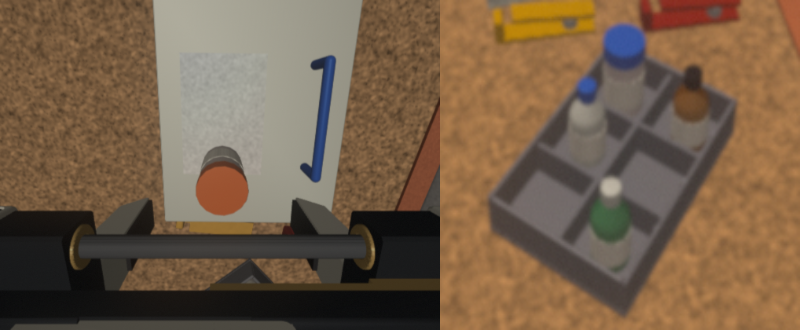

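Jar A stands upright in its cell. The orange cap is centred between the fingers (full-frame 282,242), and the wrist camera puts it at (0.4715, 0.131). I'll descend and grasp.

Call:
step_arm --pt "1 0 -0.1 -3 0 0 0" --pt "1 0 -0.1 -6 0 0 0" --pt "1 0 -0.1 -8.2 0 0 0" --pt "1 0 -0.1 -8.2 0 0 0" --pt "0.6 0 -0.1 -8.2 0 0 0"

```text
time: 7.1
tool_pos: [0.472, 0.129, 0.1573]
tool_rot: [-3.139, 0.0, 1.735]
contact_force: [0.5, -0.3, 1.0]
opening: 0.0885
grip_force: 0.0
```

Call:
step_arm --pt "0.3 0 0 0 0 0 0" --pt "0.3 0 0 0 0 0 0" --pt "0.3 0 0 0 0 0 0" --pt "0.3 0 0 0 0 0 0" --pt "0.3 0 0 0 0 0 0"

```text
time: 7.52
tool_pos: [0.4723, 0.1303, 0.1584]
tool_rot: [3.14, 0.0, 1.737]
contact_force: [-0.4, -0.6, 0.1]
opening: 0.0564
grip_force: 0.0
```

Call:
step_arm --pt "0.3 0 0 0 0 0 0" --pt "0.3 0 0 0 0 0 0" --pt "0.3 0 0 0 0 0 0"

```text
time: 7.77
tool_pos: [0.472, 0.1303, 0.1579]
tool_rot: [3.141, 0.0, 1.737]
contact_force: [-1.0, 0.5, 1.8]
opening: 0.0436
grip_force: 15.0
```

Call:
step_arm --pt "0.3 0 0 2.5 0 0 0" --pt "0.3 0 0 5 0 0 0" --pt "0.3 0 0 7 0 0 0" --pt "0.3 0 0 8.5 0 0 0" --pt "0.3 0 -2 8.5 0 0 0"

```text
time: 8.18
tool_pos: [0.4733, 0.1123, 0.2458]
tool_rot: [3.136, -0.001, 1.739]
contact_force: [-0.8, -0.6, -1.8]
opening: 0.0438
grip_force: 15.0
```

Call:
step_arm --pt "0.3 -0.1 -3.5 0 0 0 0" --pt "0.3 -0.2 -7 0 0 0 0" --pt "0.3 -0.3 -10.5 0 0 0 0" --pt "0.3 -0.4 -14 0 0 0 0" --pt "0.3 -0.5 -17.5 0 0 0 0"

```text
time: 8.6
tool_pos: [0.4664, -0.0662, 0.2425]
tool_rot: [-3.141, -0.0, 1.737]
contact_force: [1.1, -0.3, -1.1]
opening: 0.044
grip_force: 15.0
```

Call:
step_arm --pt "0.3 -0.1 -3.5 0 0 0 0" --pt "0.3 -0.2 -7 0 0 0 0" --pt "0.3 -0.3 -10.5 0 0 0 0" --pt "0.3 -0.4 -14 0 0 0 0" --pt "0.3 -0.5 -16.7 0 0 0 0"

```text
time: 9.02
tool_pos: [0.4614, -0.2343, 0.2424]
tool_rot: [-3.141, 0.0, 1.736]
contact_force: [-0.0, 0.4, -1.4]
opening: 0.0435
grip_force: 15.0
```

Call:
step_arm --pt "0.3 0 0 0 0 0 0" --pt "0.3 0 0 0 0 0 0"

```text
time: 9.18
tool_pos: [0.4615, -0.2327, 0.242]
tool_rot: [-3.141, -0.001, 1.734]
contact_force: [-0.4, 1.4, -1.4]
opening: 0.0435
grip_force: 15.0
```

Call:
step_arm --pt "0.3 0.05 0 -3 0 0 0" --pt "0.3 0.05 0 -6 0 0 0" --pt "0.3 0.05 0 -9 0 0 0" --pt "0.3 0.05 0 -11.5 0 0 0" --pt "0.3 0.05 0 -12.5 0 0 0"

```text
time: 9.6
tool_pos: [0.4608, -0.2291, 0.1145]
tool_rot: [-3.137, -0.005, 1.738]
contact_force: [-0.3, 1.3, -2.1]
opening: 0.0435
grip_force: 15.0
```

Call:
step_arm --pt "0.3 0 0 -1.5 0 0 0" --pt "0.3 0 0 -3 0 0 0" --pt "0.3 0 0 -4.5 0 0 0" --pt "0.3 0 0 -5.4 0 0 0" --pt "0.3 0 0 -5.4 0 0 0"

```text
time: 10.02
tool_pos: [0.462, -0.2306, 0.0627]
tool_rot: [-3.14, -0.002, 1.738]
contact_force: [-0.1, -0.7, -2.0]
opening: 0.0434
grip_force: 15.0
```

Call:
step_arm --pt "0.3 0 0 -0.3 0 0 0" --pt "0.3 0 0 -0.5 0 0 0" --pt "0.3 0 0 -0.5 0 0 0" --pt "0.3 0 0 -0.5 0 0 0"

```text
time: 10.35
tool_pos: [0.4628, -0.2319, 0.0593]
tool_rot: [3.141, 0.001, 1.737]
contact_force: [-0.4, -0.2, -1.9]
opening: 0.0436
grip_force: 15.0
```

Call:
step_arm --pt "0.3 0 0 -0.2 0 0 0" --pt "0.3 0 0 -0.4 0 0 0" --pt "0.3 0 0 -0.4 0 0 0" --pt "0.3 0 0 -0.4 0 0 0"

```text
time: 10.68
tool_pos: [0.4624, -0.2318, 0.0547]
tool_rot: [-3.142, -0.0, 1.737]
contact_force: [-1.0, -0.0, -2.1]
opening: 0.0438
grip_force: 15.0
```

Call:
step_arm --pt "0.65 0 0 0 0 0 0" --pt "0.65 0 0 0 0 0 0" --pt "0.65 0 0 0 0 0 0" --pt "0.65 0 0 0 0 0 0" --pt "0.65 0 0 0 0 0 0"

```text
time: 11.1
tool_pos: [0.4626, -0.2318, 0.0549]
tool_rot: [3.141, 0.0, 1.737]
contact_force: [-0.6, 0.0, 0.1]
opening: 0.0599
grip_force: 0.0
```

Call:
step_arm --pt "0.65 0 0 3 0 0 0" --pt "0.65 0 0 7 0 0 0" --pt "0.65 0 0 11 0 0 0" --pt "0.8 0 0 15 0 0 0" --pt "0.9 0 0 18 0 0 0"

```text
time: 11.52
tool_pos: [0.4629, -0.232, 0.2383]
tool_rot: [3.139, 0.002, 1.737]
contact_force: [0.8, -1.9, -0.3]
opening: 0.0687
grip_force: 0.0
```

Call:
step_arm --pt "0.9 0.8 3.8 0 0 0 0" --pt "0.9 1.6 7.6 0 0 0 0" --pt "0.9 2.4 11.4 0 0 0 0" --pt "0.9 3.2 15.2 0 0 0 0" --pt "0.9 4 19 0 0 0 0"

```text
time: 11.93
tool_pos: [0.5024, -0.0401, 0.235]
tool_rot: [3.141, 0.0, 1.736]
contact_force: [0.2, 0.1, 0.1]
opening: 0.0824
grip_force: 0.0
```

Call:
step_arm --pt "0.9 0.9 3.8 0 0 0 0" --pt "0.9 1.8 7.6 0 0 0 0" --pt "0.9 2.7 11.4 0 0 0 0" --pt "0.9 3.6 15.2 0 0 0 0" --pt "0.9 4.5 19 0 0 0 0"

```text
time: 12.35
tool_pos: [0.5475, 0.1503, 0.2349]
tool_rot: [3.141, 0.0, 1.737]
contact_force: [1.2, -0.2, 0.1]
opening: 0.0827
grip_force: 0.0
```

Run:
```python
from h import *
o=observe();m=camera_model("wrist");print(o["tool_pos"],o["tool_rot"]); im=read_camera("wrist")
k=blob(im,[100,120,60],[130,255,255],(190,0,380,270)); r=cv2.minAreaRect(k)
print(r, [onz(m,p,.1465) for p in cv2.boxPoints(r)],onz(m,r[0],.1465))
s=read_camera("side")[240:400,190:390]
cv2.imwrite("pics/w3.png",cv2.cvtColor(np.hstack([cv2.resize(im,(440,330)),cv2.resize(s,(360,330))]),cv2.COLOR_RGB2BGR))
```

```text
[0.54748647 0.15025989 0.23487258] [3.14127867e+00 1.01195872e-04 1.73691074e+00]
((308.4873352050781, 150.49951171875), (8.601395606994629, 149.00653076171875), 2.174743890762329) [array([0.56259443, 0.14917132]), array([0.54685598, 0.25572203]), array([0.55270478, 0.25649218]), array([0.56925389, 0.15001336])] [0.55733178 0.20628061]
```

View pics/w3.png

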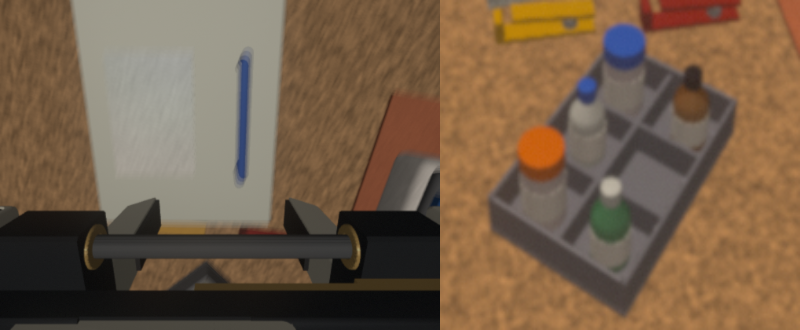

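Both jars stand upright in separate free cells with the bottles untouched. The handle runs straight up the wrist view, full-frame centre about (308,150), which gives a world midpoint near (0.557, 0.202). I'll go over it, descend and pinch.

Call:
step_arm --pt "0.7 0.5 2.6 0 0 0 0" --pt "0.7 1 5.1 0 0 0 0" --pt "0.7 1 5.1 -3 0 0 0" --pt "0.7 1 5.1 -6 0 0 0" --pt "0.6 1 5.1 -7 0 0 0"

```text
time: 12.87
tool_pos: [0.5552, 0.1986, 0.1607]
tool_rot: [-3.135, 0.001, 1.737]
contact_force: [-0.6, -0.4, -0.4]
opening: 0.0612
grip_force: 0.0
```

Call:
step_arm --pt "0.5 0 0 -1.5 0 0 0" --pt "0.5 0 0 -3 0 0 0" --pt "0.5 0 0 -3.7 0 0 0" --pt "0.5 0 0 -3.7 0 0 0" --pt "0.5 0 0 -3.7 0 0 0"

```text
time: 13.28
tool_pos: [0.5578, 0.1989, 0.1283]
tool_rot: [3.141, 0.0, 1.736]
contact_force: [0.2, -0.6, -0.1]
opening: 0.0461
grip_force: 0.0
```

Call:
step_arm --pt "0 0 0 0 0 0 0" --pt "0 0 0 0 0 0 0" --pt "0 0 0 0 0 0 0" --pt "0 0 0 0 0 0 0" --pt "0 0 0 0 0 0 0" --grip_force 30

```text
time: 13.7
tool_pos: [0.5576, 0.1993, 0.1281]
tool_rot: [3.141, -0.0, 1.737]
contact_force: [0.1, 0.5, 0.2]
opening: 0.017
grip_force: 0.0
```

Call:
step_arm --pt "0 0 0 0 0 0 0" --pt "0 0 0 0 0 0 0" --pt "0 0 0 0 0 0 0" --pt "0 0 0 0 0 0 0"

```text
time: 14.03
tool_pos: [0.5571, 0.1992, 0.1279]
tool_rot: [-3.141, 0.0, 1.737]
contact_force: [-3.1, -1.2, 4.5]
opening: 0.0089
grip_force: 30.0
```

Run:
```python
from h import *
o=observe();print(o["tool_pos"],o["opening"],o["contact_force"])
u=np.array([.987,.160])
p=lambda t:np.r_[u*(.165*np.cos(t)-.046*np.sin(t)),.165*np.sin(t)+.046*np.cos(t)]
for d in range(0,62,4): print(d,np.round((p(np.radians(d))-p(0))*100,2))
```

```text
[0.55707264 0.19920388 0.12789752] 0.00892790746821155 [-3.112577   -1.21955277  4.50380606]
0 [0. 0. 0.]
4 [-0.36 -0.06  1.14]
8 [-0.79 -0.13  2.25]
12 [-1.3  -0.21  3.33]
16 [-1.88 -0.31  4.37]
20 [-2.53 -0.41  5.37]
24 [-3.25 -0.53  6.31]
28 [-4.04 -0.65  7.21]
32 [-4.88 -0.79  8.04]
36 [-5.78 -0.94  8.82]
40 [-6.73 -1.09  9.53]
44 [-7.72 -1.25 10.17]
48 [-8.76 -1.42 10.74]
52 [-9.84 -1.59 11.23]
56 [-10.94  -1.77  11.65]
60 [-12.07  -1.96  11.99]
```

Call:
step_arm --pt "0 -0.36 -0.06 1.14 0 0 0" --pt "0 -0.79 -0.13 2.25 0 0 0" --pt "0 -1.3 -0.21 3.33 0 0 0" --pt "0 -1.88 -0.31 4.37 0 0 0" --pt "0 -2.53 -0.41 5.37 0 0 0"

```text
time: 14.45
tool_pos: [0.5317, 0.1952, 0.1828]
tool_rot: [3.141, -0.0, 1.737]
contact_force: [0.8, 1.4, -3.7]
opening: 0.0085
grip_force: 30.0
```

Call:
step_arm --pt "0 0 0 0 0 0 0" --pt "0 0 0 0 0 0 0"

```text
time: 14.62
tool_pos: [0.5321, 0.1952, 0.1825]
tool_rot: [3.14, -0.0, 1.737]
contact_force: [0.8, 2.2, -4.2]
opening: 0.0088
grip_force: 30.0
```

Call:
step_arm --pt "0 -0.72 -0.12 0.94 0 0 0" --pt "0 -1.51 -0.24 1.84 0 0 0" --pt "0 -2.35 -0.38 2.67 0 0 0" --pt "0 -3.25 -0.53 3.45 0 0 0" --pt "0 -4.2 -0.68 4.16 0 0 0"

```text
time: 15.03
tool_pos: [0.4917, 0.1888, 0.2247]
tool_rot: [3.136, -0.001, 1.737]
contact_force: [5.3, 2.6, 2.8]
opening: 0.0094
grip_force: 30.0
```

Call:
step_arm --pt "0 -0.99 -0.16 0.64 0 0 0" --pt "0 -2.03 -0.33 1.21 0 0 0" --pt "0 -3.11 -0.5 1.7 0 0 0" --pt "0 -4.21 -0.68 2.12 0 0 0" --pt "0 -5.34 -0.87 2.46 0 0 0"

```text
time: 15.45
tool_pos: [0.4388, 0.1805, 0.2503]
tool_rot: [3.133, -0.001, 1.737]
contact_force: [4.5, 4.9, 3.5]
opening: 0.009
grip_force: 30.0
```

Call:
step_arm --pt "0 0 0 0 0 0 0" --pt "0 0 0 0 0 0 0" --pt "0 0 0 0 0 0 0" --pt "0 0 0 0 0 0 0" --pt "0 0 0 0 0 0 0"

```text
time: 15.87
tool_pos: [0.439, 0.1805, 0.2501]
tool_rot: [3.134, -0.001, 1.737]
contact_force: [3.7, 4.0, 7.8]
opening: 0.009
grip_force: 30.0
```

Run:
```python
from h import *
o=observe();print(o["tool_pos"],o["opening"],o["contact_force"])
p=o["tool_pos"]+[0,0,.019]; h=np.array([.3946,.171,.1005]);u=np.array([.987,.16])
x=(p-h)[:2]@u;z=p[2]-h[2];print("angle",np.degrees(np.arctan2(z,x)-np.arctan2(.046,.165)),"r",np.hypot(x,z),np.hypot(.165,.046))
s=read_camera("side"); cv2.imwrite("pics/s4.png",cv2.cvtColor(s,cv2.COLOR_RGB2BGR))
```

```text
[0.43895203 0.1804903  0.25013598] 0.009008027872797572 [3.69292908 4.01968852 7.77691198]
angle 59.38793573411886 r 0.1746128084039963 0.1712921480979207
```

View pics/s4.png

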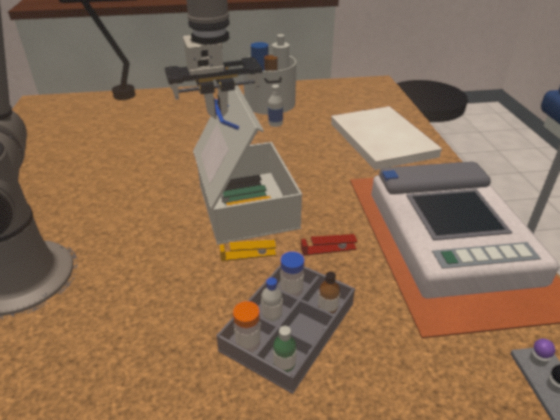

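The side view shows the lid open, held by its handle near (225,115), with both jars upright in the caddy and nothing else moved. The computed angle is 59.4°, so I'll hand in.

```bash
python3 -c "
from cell import *
print(hand_in())"
```

```text
the job is handed in; nothing more can be done
None
```

Both jars stand upright in separate free caddy cells, and I handed the job in with the arm holding the lid by its handle at about 59° (worked out from the gripper position); the result of the judging was not shown.

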